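# Find the heavy side of a grinding wheel on the balancing spindle

### The job

The stone grinding wheel on the hand-cranked balancing spindle has a heavy side that cannot be seen, and its stiff bearing keeps it from rolling there by itself. Take the crank handle, turn the wheel at least half a turn away from where it stands and feel where the heavy side is, then bring the heavy side straight down so that a counterweight can be fitted at the top. Finish while still holding the handle, with the wheel at rest heavy side down, and leave the other things on the bench where they are.

Things in the scene. Friction and masses are not known exactly. Their poses are not given: they have to be found in the camera images.
- spindle: grey cast stand fixed to the bench: foot 170 x 150 x 16 mm, one upright 60 x 50 mm with a round bearing head. Origin at the bench surface straight below the axle, mid upright; z up, y along the level axle: the stone wheel (150 mm across, 30 mm thick) sits at y = +45 to +75 mm, the crank at the -y side. The foot reaches from y = -45 to +105 mm.
- axle (a point): point on the axle's centre line 150 mm above the bench, straight above the spindle's origin, same axes. Bearing friction about the axle is 0.30 N m, dry, equal both ways and at every angle (6.7 N at the handle). The hidden heavy side adds a gravity moment that goes as the sine of its angle from straight down, peak 0.17 to 0.27 N m (4 to 6 N at the handle).
- rotor (a joint): turn of axle, wheel and crank together, rad: 0 with the handle straight above the axle, growing as the handle goes from the top towards the spindle's +x (handle = axle + 45 mm * (sin q along x, cos q up)). Free for over 1.5 turns either way. Starts anywhere; the heavy side's angle from the handle differs every time. Apart from the heavy side, wheel and crank are balanced.
- handle: wooden crank handle, a level round bar 20 mm across, parallel to the axle and 45 mm from it, easy-turning on its own pin, so it may stay gripped from above all round the circle. Origin at its middle, 96 mm from the axle point along the spindle's -y; it reaches from 53 to 139 mm there, outer end free. Crank arm 22 mm wide at 40 to 50 mm, balance bob opposite the handle at 36 to 58 mm.
- bottle: bystander: white plastic bottle, 64 mm across, 170 mm high, origin under its base
- bowl: bystander: small lidded ceramic bowl, 90 mm across, 50 mm high, origin under its base
- beaker: bystander: white plastic beaker, 84 mm across, 110 mm high, origin under its base
- driver: bystander: screwdriver with black handle, 140 mm long, lying along its x
- frame: bystander: dark wire spectacle frame lying flat, 140 mm wide along its y, 6 mm high, origin at the nose bridge
- lens: bystander: round lens blank, 68 mm across, 8 mm thick, lying flat
- flange: bystander: steel clamping ring, 64 mm across, 12 mm high, lying flat
- disc: bystander: small spare stone disc, 90 mm across, 18 mm thick, lying flat

How it is judged:
By the outcome, as a careful person would: the job done as asked, in the order asked, and still so for the second after the job is handed in, while the arm keeps its last pose, push and grip.
It also fails if it takes over 64 s, if anything falls off the work surface, if the arm or the gripper's body presses on something with over 40 N, if the wrist force passes 120 N, or if a joint passes its speed limit or range.

### The arm

A 6-joint arm with a two-finger parallel gripper is mounted at the origin on the work surface. World frame = base frame: x ahead of the robot, y to its left, z up, the work surface at z = 0. Lengths are in m, angles in rad, forces in N, time in s.
With the tool pointing down it reaches from about 0.25 to 0.775 m from the base axis. Payload 4 kg.
Tool frame: the origin (TCP) lies midway between the tips of the shut fingers; the grasp point (between the pads) lies 19 mm behind it; z points along the fingers, x is the direction in which the jaws open and shut, and the axes are right-handed (so a half turn about z gives the same grasp; the last joint's range is limited). The gripper opens to 94 mm and grips with 3 to 60 N. Pads are 16 mm wide; open, the fingers measure 119 mm over their backs; the gripper's body (75 mm by 177 mm) begins 78 mm behind the grasp point.
Start: joints at [-1.31, 0.087, 1.371, -0, 1.684, -0.103], TCP at [0.196, -0.514, 0.206] pointing down, gripper open.
Joint ranges: [-3.1, 3.1], [-0.76, 2.03], [0.27, 2.55], [-1.08, 4.22], [0.17, 2.65], [-2.57, 2.57]. Speed limits (rad/s): [2.79, 2.79, 3.14, 3.14, 3.14, 3.14].

### API

Orientations are given as [roll, pitch, yaw] about the fixed x, y, z axes, in that order (R = Rz(yaw) Ry(pitch) Rx(roll)).
In Python, from bench import * gives the robot as it stands.
- The arm moves only by the tool send_rows, never from a script. Its argument "rows" is one flat list of numbers, 7 for each row, row after row: the shift along the world's x, y, z in mm, then the turn, a rotation vector about the world's x, y, z in degrees, then the opening, from 0 (shut) to 1 (fully open). A call has exactly 8 rows; each row shifts and turns the commanded pose from where the row before left it; what a row does not reach is not made up. A row lasts 1/8 s, in which the tool goes at most 62.5 mm and 10.7 degrees, less where a joint would pass 70% of its speed; a pose out of reach is approached as far as the arm can. A call is refused whole if a number of a shift passes 62.5 or a number of a turn 10.7, either way. A call with a gripper value outside its range is refused whole. The fingers move at their own pace and stop on an object; the grip force is fixed at half the most. Time passes only in rows, so rows that do not move let the fingers close, or fill a call up. It gives the time, the measured TCP pose, the force and the opening at its end, in the units of the state.
- get_obs(): the state, without advancing time (a new reading comes with each control period).
- snapshot(name): name is "side" or "top" or "wrist"; returns a dict with "color" (400x640x3 uint8, red, green, blue), "intrinsics" (3x3 intrinsics, pixels), "rvec" (rotation vector, rad) and "tvec" (3), from world to camera coordinates, as OpenCV has them; the wrist camera has in their place "T_tool_cam" (4x4, takes a point from camera to tool coordinates, whose origin is the TCP and whose axes are the tool frame's). Camera axes: x right, y down, z forward; pixel columns grow to the right and rows downward; lengths in m; the calibration is good to about 2 mm. A picture is of the moment at which its call begins: read the wrist's pose just before it. There is no depth.
- close_job(): hands the job in, once; it reports no verdict.
The state is a dict: "time": time; "joint_positions": joint angles; "qvel": joint speeds; "joint_torque": joint torques, N m; "tool_pos": TCP position; "ee_rot": TCP orientation; "wrist_force": force on the tool from outside, world axes, zero at the start; "wrist_torque": the same for the moment, N m; "width": finger opening in m.
Only numpy, scipy, OpenCV 4.12 (cv2) and the standard library are available. Lean on these libraries where they do the work, as an engineer would, in place of code of your own. Each camera call takes 0.05 s, during which the arm holds its last target.

## Working session

There is one attempt and no reset: what is moved stays moved. The work goes in short steps, Python scripts to look and compute and a tool call to move; the robot and the scene stay as the last step left them, time stands still between calls to the robot, and variables do not carry over. Pictures are saved under pics/ and viewed, and the job is handed in when it is done.

Besides the shell and the picture viewer there is one more tool, called after "Emit:" as a command line: name --argument value ..., lists and objects as JSON in quotes. send_rows: Moves the arm, as the interface text tells. Its arguments: {"type":"object","properties":{"rows":{"type":"array","items":{"type":"number"}}},"required":["rows"]}

```bash
mkdir -p pics; ls; python3 - <<'E'
from bench import *
import cv2
print(get_obs())
for n in ["side","top"]:
    s=snapshot(n); cv2.imwrite(f"pics/{n}0.png",s["color"][:,:,::-1]); print(n,s["intrinsics"].tolist(),s["rvec"],s["tvec"])
E
```

```text
pics
{'time': 0.0, 'joint_positions': array([-1.31009768e+00,  8.79248702e-02,  1.37225731e+00, -1.06520212e-05,
        1.68361266e+00, -1.03094037e-01]), 'qvel': array([ 0.00070126, -0.0012628 ,  0.00011423,  0.0014264 ,  0.00035674,
        0.00201487]), 'joint_torque': array([-6.25073335e-04, -3.40176666e+01, -3.02428901e+01,  7.18751061e-02,
        3.28796741e-02, -1.39007248e-04]), 'tool_pos': array([ 0.19555172, -0.51346212,  0.20431911]), 'ee_rot': array([-3.14137655e+00,  2.19158808e-03, -1.20700459e+00]), 'wrist_force': array([-0.08066111, -0.01942337, -0.21072354]), 'wrist_torque': array([-0.02110876, -0.00294955,  0.03607084]), 'width': 0.09373536689718022}
side [[508.502222509748, 0.0, 318.87020520494303], [0.0, 508.502222509748, 197.84171626648893], [0.0, 0.0, 1.0]] [ 0.88740099 -2.28248885  1.33194393] [0.53897191 0.29170829 0.98476201]
top [[452.6750822604807, 0.0, 319.2248252677452], [0.0, 452.6750822604807, 194.7387237383432], [0.0, 0.0, 1.0]] [ 2.07712072 -2.15766774  0.22462975] [0.14138189 0.63699758 1.0052944 ]
```

View pics/side0.png

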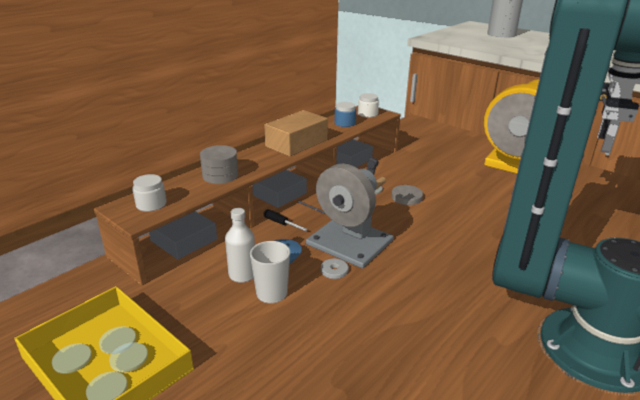

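View pics/top0.png

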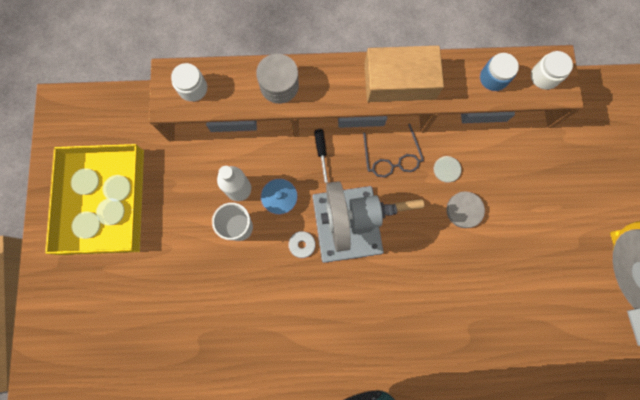

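```bash
cat > h.py <<'E'
import numpy as np, cv2
from bench import *
def ray(s,u,v):
    R,_=cv2.Rodrigues(np.array(s["rvec"])); t=np.array(s["tvec"]).reshape(3)
    d=R.T@np.linalg.inv(s["intrinsics"])@np.array([u,v,1.]); return -R.T@t,d/np.linalg.norm(d)
def onz(s,u,v,z):
    c,d=ray(s,u,v); return c+d*(z-c[2])/d[2]
def onplane(s,u,v,p,n):
    c,d=ray(s,u,v); return c+d*((p-c)@n)/(d@n)
def proj(s,P):
    return cv2.projectPoints(np.array(P,float).reshape(-1,3),np.array(s["rvec"]),np.array(s["tvec"]),np.array(s["intrinsics"]),None)[0].reshape(-1,2)
def crop(c,x0,y0,x1,y1,k,name):
    cv2.imwrite(name,cv2.resize(c[y0:y1,x0:x1,::-1],None,fx=k,fy=k,interpolation=cv2.INTER_CUBIC))
E
python3 - <<'E'
from h import *
s=snapshot("top"); crop(s["color"],295,170,455,270,5,"pics/t1.png")
s=snapshot("side"); crop(s["color"],290,150,410,270,5,"pics/s1.png")
E
```

```text
(no output)
```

View pics/t1.png

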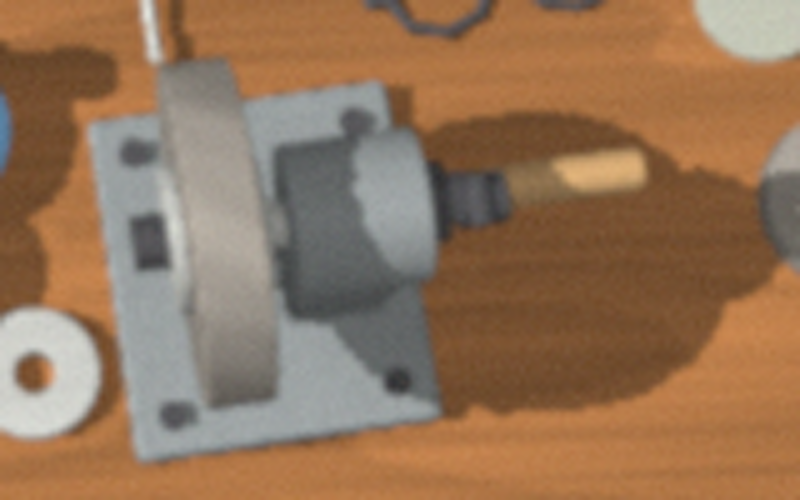

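View pics/s1.png

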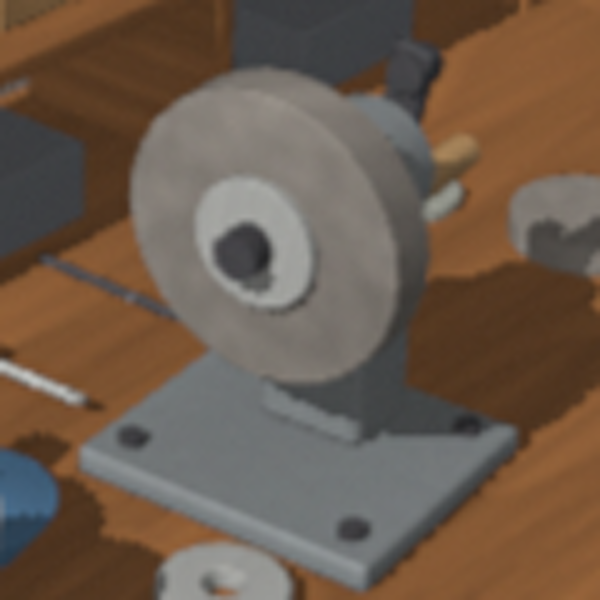

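```bash
cat >> h.py <<'E'
def tri(s1,p1,s2,p2):
    c1,d1=ray(s1,*p1);c2,d2=ray(s2,*p2)
    A=np.stack([d1,-d2],1); x=np.linalg.lstsq(A,c2-c1,rcond=None)[0]
    a,b=c1+x[0]*d1,c2+x[1]*d2; return (a+b)/2,np.linalg.norm(a-b)
E
python3 - <<'E'
from h import *
t=snapshot("top");s=snapshot("side")
f=lambda x,y:(295+x/5,170+y/5)
g=lambda x,y:(290+x/5,150+y/5)
TL,TR,BR,BL=[onz(t,*f(*p),.016) for p in [(90,122),(382,85),(440,415),(138,460)]]
print(TL,TR,BR,BL)
for a,b in [(TL,TR),(TR,BR),(BR,BL),(BL,TL)]: print(np.linalg.norm(a-b))
for p in [(80,450),(365,580),(517,430)]: print("side",onz(s,*g(*p),.016))
y=(TL-TR)+(BL-BR); x=(TL-BL)+(TR-BR); 
yaw1=np.arctan2(y[1],y[0])-np.pi/2; yaw2=np.arctan2(x[1],x[0])
print("yaw",yaw1,yaw2); w=(yaw1+yaw2)/2
ex=np.array([np.cos(w),np.sin(w),0]);ey=np.array([-np.sin(w),np.cos(w),0])
c=(TL+TR+BR+BL)/4; o=c-ey*.030; o[2]=0; print("origin",o)
ax=o+[0,0,.15]
# handle end
P,e=tri(t,f(645,170),s,g(470,150)); r=P-ax; print("end",P,e,r@ex,r@ey,r[2])
# wheel outline check
P=ax+ey*.06
for q in [0,np.pi/2,np.pi,-np.pi/2]: print(proj(t,P+.075*(np.sin(q)*ex+np.cos(q)*np.array([0,0,1]))), (proj(s,P+ey*.015+.075*(np.sin(q)*ex+np.cos(q)*np.array([0,0,1])))-[290,150])*5)
for q in np.radians(range(0,360,30)):
    h=ax+.045*(np.sin(q)*ex+np.cos(q)*np.array([0,0,1]))
    print(int(np.degrees(q)),((proj(t,[h-ey*.053,h-ey*.139])-[295,170])*5).round().tolist(),((proj(s,[h-ey*.139])-[290,150])*5).round().tolist())
E
```

```text
[0.65340777 0.13183253 0.016     ] [ 0.66671244 -0.01378813  0.016     ] [ 0.50284728 -0.03168481  0.016     ] [0.48692989 0.1147148  0.016     ]
0.1462271971524822
0.16483956253480467
0.14726238343905812
0.16735561397078522
side [0.65010826 0.13278906 0.016     ]
side [0.48084722 0.11980033 0.016     ]
side [ 0.50078215 -0.03107129  0.016     ]
yaw 0.09973656097572148 0.10559978847422437
origin [0.58054898 0.02042657 0.        ]
end [ 0.60250938 -0.11910996  0.10573665] 0.001536749231148222 0.007543951676434127 -0.14105244440158135 -0.0442633541040848
[[339.42100668 210.99213033]] [[261.90626831  97.10910095]]
[[332.64611768 183.17552471]] [[126.69507203 194.74895626]]
[[336.32794951 221.82726884]] [[251.27495567 377.84864173]]
[[343.02917762 251.51265628]] [[394.82493046 292.20279904]]
0 [[490.0, 179.0], [694.0, 151.0]] [[492.0, 2.0]]
29 [[478.0, 129.0], [681.0, 101.0]] [[453.0, 1.0]]
59 [[465.0, 99.0], [664.0, 72.0]] [[424.0, 22.0]]
90 [[455.0, 97.0], [649.0, 70.0]] [[411.0, 58.0]]
119 [[450.0, 121.0], [640.0, 95.0]] [[419.0, 99.0]]
150 [[451.0, 164.0], [638.0, 138.0]] [[443.0, 135.0]]
180 [[457.0, 215.0], [644.0, 189.0]] [[479.0, 157.0]]
210 [[468.0, 262.0], [657.0, 235.0]] [[517.0, 159.0]]
239 [[480.0, 293.0], [673.0, 266.0]] [[548.0, 140.0]]
270 [[491.0, 301.0], [688.0, 273.0]] [[562.0, 104.0]]
300 [[497.0, 280.0], [699.0, 251.0]] [[556.0, 61.0]]
330 [[497.0, 235.0], [701.0, 206.0]] [[530.0, 24.0]]
```

Emit:
send_rows --rows '[28.9,30.2,4,0,0,5.36,1,28.9,30.2,4,0,0,5.36,1,28.9,30.2,4,0,0,5.36,1,28.9,30.2,4,0,0,5.36,1,28.9,30.2,4,0,0,5.36,1,28.9,30.2,4,0,0,5.36,1,28.9,30.2,4,0,0,5.36,1,28.9,30.2,4,0,0,5.36,1]'

```text
time: 1.3
tool_pos: [0.4277, -0.2713, 0.2377]
ee_rot: [3.141, -0.0, -0.456]
wrist_force: [-0.0, -0.3, -0.5]
width: 0.0941
```

Emit:
send_rows --rows '[28.9,30.2,4,0,0,5.36,1,28.9,30.2,0,0,0,5.36,1,28.9,30.2,0,0,0,5.36,1,28.9,30.2,0,0,0,5.36,1,28.9,30.2,0,0,0,5.36,1,28.9,30.2,0,0,0,5.36,1,0,0,0,0,0,0,1,0,0,0,0,0,0,1]'

```text
time: 2.3
tool_pos: [0.6, -0.0915, 0.2412]
ee_rot: [3.141, 0.001, 0.102]
wrist_force: [-0.3, -0.2, 0.2]
width: 0.094
```

```bash
python3 - <<'E'
from h import *
print(get_obs())
s=snapshot("wrist"); cv2.imwrite("pics/w1.png",s["color"][:,:,::-1]); print(s["intrinsics"],s["T_tool_cam"])
s=snapshot("top"); crop(s["color"],250,100,490,280,3,"pics/t2.png")
s=snapshot("side"); crop(s["color"],290,50,490,250,3,"pics/s2.png")
E
```

```text
{'time': 2.3, 'joint_positions': array([-2.44463930e-01,  2.12455170e-01,  1.15882066e+00, -5.82127095e-04,
        1.77101441e+00, -3.46657557e-01]), 'qvel': array([-0.02086096, -0.01338653,  0.00492402,  0.00159222, -0.00132771,
        0.00086595]), 'joint_torque': array([ 6.56405445e-01, -3.89550090e+01, -3.03575814e+01,  1.14437160e-01,
        2.45012634e-02, -2.27703431e-04]), 'tool_pos': array([ 0.59995931, -0.09153347,  0.24122766]), 'ee_rot': array([3.14129301e+00, 8.49911848e-04, 1.02077923e-01]), 'wrist_force': array([-0.34178214, -0.18620503,  0.16472859]), 'wrist_torque': array([-0.07987194, -0.05975574,  0.03061465]), 'width': 0.09403214461209469}
[[310.13857313   0.         316.27170482]
 [  0.         310.13857313 201.41738906]
 [  0.           0.           1.        ]] [[ 9.99998264e-01  2.46823209e-04 -1.84681014e-03  1.29636129e-03]
 [ 2.49093451e-04  9.64579570e-01  2.63791948e-01 -7.63805881e-02]
 [ 1.84650530e-03 -2.63791950e-01  9.64577834e-01 -1.78161871e-01]
 [ 0.00000000e+00  0.00000000e+00  0.00000000e+00  1.00000000e+00]]
```

View pics/w1.png

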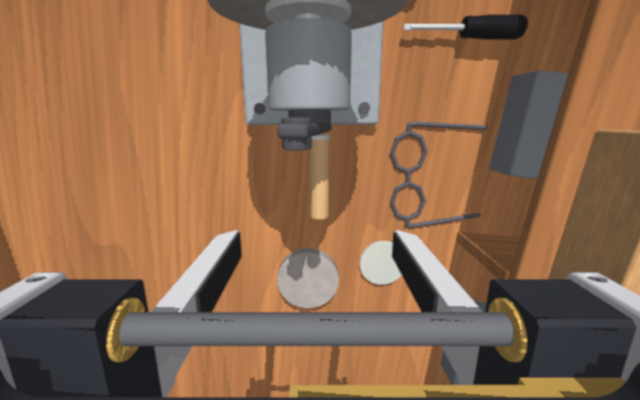

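View pics/t2.png

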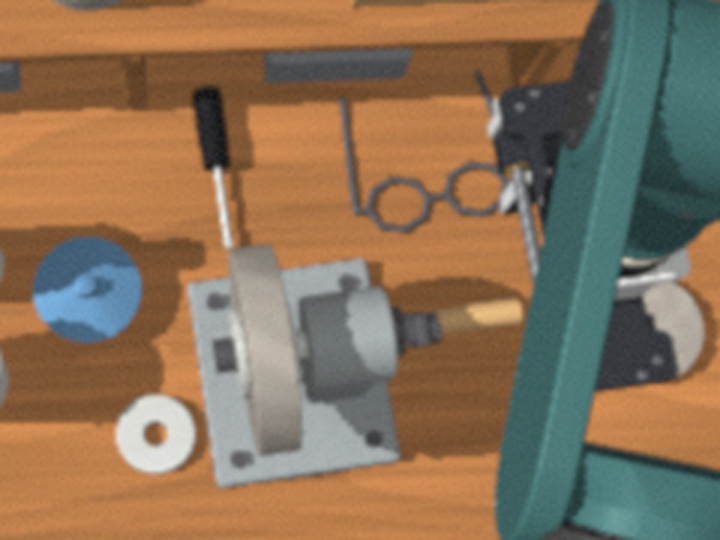

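View pics/s2.png

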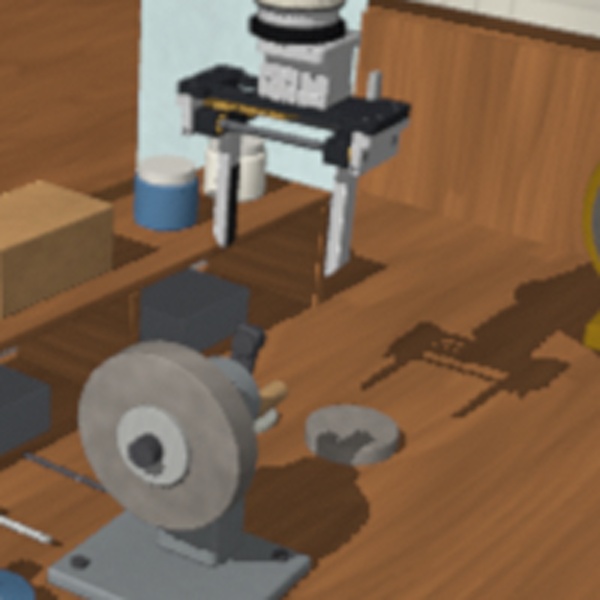

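```bash
python3 - <<'E'
from h import *
t=snapshot("top");s=snapshot("side");o=get_obs();w=snapshot("wrist")
print("shelf corner", tri(t,(577,105),s,(400,112)), onz(t,430,132,0),tri(t,(150,122),s,(97,208)),)
print("box top",tri(t,(442,95),s,(327,120)))
R=cv2.Rodrigues(np.array([0,0,0.]))[0]
from scipy.spatial.transform import Rotation as Ro
R=Ro.from_euler("xyz",o["ee_rot"]).as_matrix()
T=w["T_tool_cam"]; c=o["tool_pos"]+R@T[:3,3]
def wr(u,v):
    return c,R@T[:3,:3]@np.linalg.inv(w["intrinsics"])@np.array([u,v,1.])
yaw=.1027; ex=np.array([np.cos(yaw),np.sin(yaw),0]);ey=np.array([-ex[1],ex[0],0])
ax=np.array([.5805,.0204,.15])
for u,v,z in [(319,218,.1057),(319.5,150,.1157),(247,123,.016),(379.5,123,.016)]:
    c_,d=wr(u,v); P=c_+d*(z-c_[2])/d[2]; r=P-ax; print(P,r@ex,r@ey,r[2])
c,d=0,0
E
```

```text
shelf corner (array([ 0.80535956, -0.47718819,  0.15056569]), np.float64(0.010872550812939502)) [ 0.81008149 -0.17642509  0.        ] (array([0.8193014 , 0.51155874, 0.18878218]), np.float64(0.0808254631305512))
box top (array([ 0.82597767, -0.14956307,  0.2063728 ]), np.float64(0.011550097745817002))
[ 0.60627747 -0.11957054  0.1057    ] 0.011291933238894616 -0.14187573247786384 -0.04429999999999998
[ 0.5991844  -0.04696767  0.1157    ] 0.011679445125539168 -0.06892822027261879 -0.03429999999999997
[ 0.50647373 -0.03269855  0.016     ] -0.07907986084473165 -0.045229630747742125 -0.13399999999999998
[ 0.67299794 -0.01585824  0.016     ] 0.08829339218783543 -0.04555004676098358 -0.13399999999999998
```

Emit:
send_rows --rows '[0,0,-22,0,0,0,1,0,0,-22,0,0,0,1,0,0,-22,0,0,0,1,0,0,-22,0,0,0,1,0,0,-22,0,0,0,1,0,0,-22,0,0,0,1,0,0,-22,0,0,0,1,0,0,0,0,0,0,1]'

```text
time: 3.6
tool_pos: [0.5986, -0.0912, 0.0853]
ee_rot: [-3.14, 0.004, 0.102]
wrist_force: [0.6, 0.7, -0.6]
width: 0.0942
```

```bash
python3 - <<'E'
from h import *
o=get_obs();print(o)
s=snapshot("wrist"); cv2.imwrite("pics/w2.png",s["color"][:,:,::-1])
s=snapshot("side"); crop(s["color"],290,50,490,250,3,"pics/s3.png")
E
```

```text
{'time': 3.6, 'joint_positions': array([-2.44876075e-01,  2.64041900e-01,  1.40673368e+00,  5.54693695e-06,
        1.47541596e+00, -3.46855418e-01]), 'qvel': array([ 0.00227647, -0.02253596, -0.04799328, -0.00076773,  0.0114399 ,
        0.00130164]), 'joint_torque': array([ 8.56599683e-03, -3.99849451e+01, -2.88009042e+01,  6.42243004e-02,
       -4.89028136e-02,  7.25999962e-04]), 'tool_pos': array([ 0.59856106, -0.09123258,  0.08532416]), 'ee_rot': array([-3.1400241 ,  0.00432313,  0.10198219]), 'wrist_force': array([ 0.5769603 ,  0.74070344, -0.59052735]), 'wrist_torque': array([ 0.07145392, -0.08660152, -0.02147791]), 'width': 0.09415796157906775}
```

View pics/w2.png

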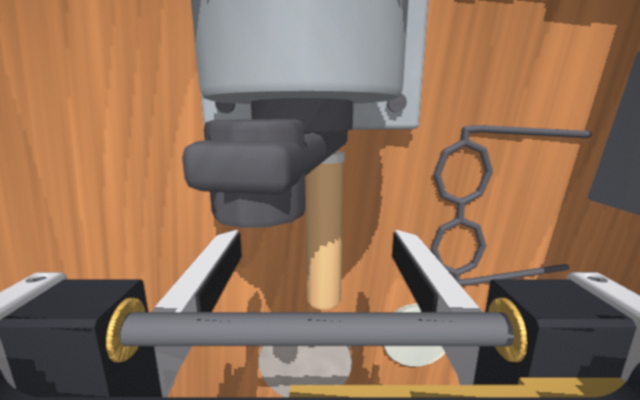

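View pics/s3.png

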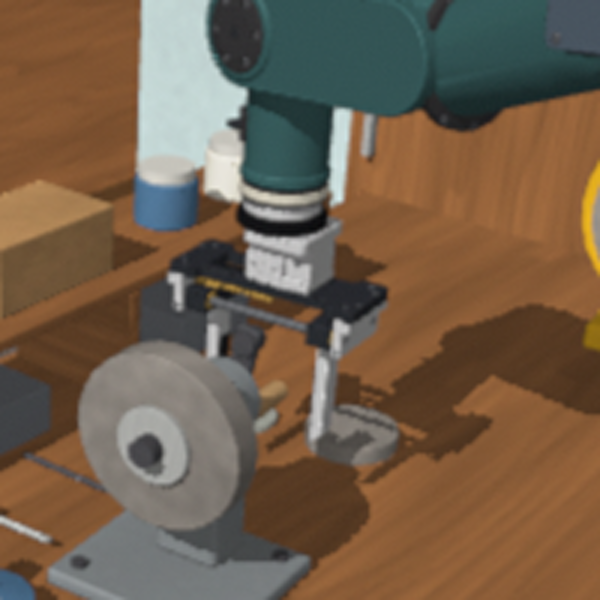

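Emit:
send_rows --rows '[3,0,0,0,0,0,0.6,0,0,0,0,0,0,0.2,0,0,0,0,0,0,0,0,0,0,0,0,0,0,0,0,0,0,0,0,0,0,0,0,0,0,0,0,0,0,0,0,0,0,0,0,0,0,0,0,0,0]'

```text
time: 4.7
tool_pos: [0.6026, -0.0913, 0.0874]
ee_rot: [-3.142, 0.002, 0.103]
wrist_force: [-1.4, -0.1, 0.9]
width: 0.0195
```

```bash
python3 - <<'E'
from h import *
o=get_obs();print(o)
s=snapshot("wrist"); cv2.imwrite("pics/w3.png",s["color"][:,:,::-1])
E
```

```text
{'time': 4.7, 'joint_positions': array([-2.43041258e-01,  2.69036224e-01,  1.39622258e+00, -5.22376946e-04,
        1.47785394e+00, -3.45708864e-01]), 'qvel': array([ 2.38190125e-05, -5.92622347e-03,  1.33624491e-03,  2.75441488e-03,
       -6.22779360e-03, -1.65203035e-03]), 'joint_torque': array([ 7.08242459e-02, -3.98495615e+01, -2.85634124e+01,  1.50805693e-01,
       -2.48773601e-01,  1.18747915e-02]), 'tool_pos': array([ 0.60262703, -0.09129094,  0.08742059]), 'ee_rot': array([-3.14156682e+00,  1.60639760e-03,  1.02716503e-01]), 'wrist_force': array([-1.36862271, -0.11728264,  0.85215907]), 'wrist_torque': array([-0.07202301,  0.0920191 ,  0.02027309]), 'width': 0.019472223491872415}
```

View pics/w3.png

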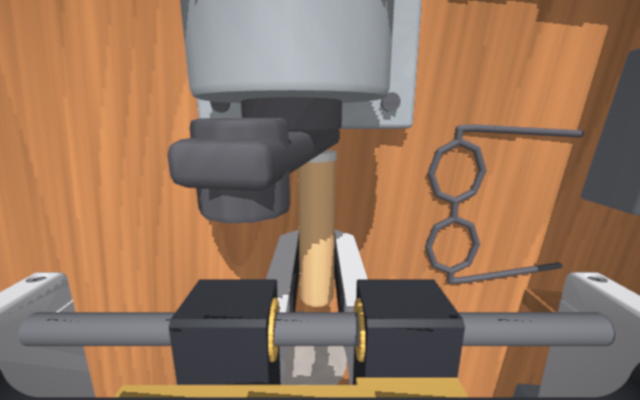

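```bash
cat > rows.py <<'E'
import numpy as np,sys,json
# python rows.py q0 q1 ncalls  (deg), optional cx cz offsets ignored: circle increments
q0,q1,n=float(sys.argv[1]),float(sys.argv[2]),int(sys.argv[3])
r=float(sys.argv[4]) if len(sys.argv)>4 else 45.
q=np.radians(np.linspace(q0,q1,8*n+1)); yaw=.1027
P=np.stack([r*np.sin(q)*np.cos(yaw),r*np.sin(q)*np.sin(yaw),r*np.cos(q)],1)
D=np.diff(np.round(P,1),axis=0)
for k in range(n):
    print("[" + ", ".join(f"{a[0]:.1f}, {a[1]:.1f}, {a[2]:.1f}, 0, 0, 0, 0" for a in D[8*k:8*k+8])+"]")
E
python3 rows.py 166.5 -193.5 16
```

```text
[2.2, 0.2, 0.6, 0, 0, 0, 0, 2.1, 0.2, 0.7, 0, 0, 0, 0, 2.0, 0.2, 0.8, 0, 0, 0, 0, 2.0, 0.2, 0.8, 0, 0, 0, 0, 2.0, 0.2, 1.0, 0, 0, 0, 0, 1.9, 0.2, 1.1, 0, 0, 0, 0, 1.9, 0.2, 1.1, 0, 0, 0, 0, 1.8, 0.2, 1.3, 0, 0, 0, 0]
[1.8, 0.2, 1.3, 0, 0, 0, 0, 1.6, 0.2, 1.5, 0, 0, 0, 0, 1.6, 0.1, 1.5, 0, 0, 0, 0, 1.6, 0.2, 1.6, 0, 0, 0, 0, 1.4, 0.1, 1.6, 0, 0, 0, 0, 1.4, 0.2, 1.7, 0, 0, 0, 0, 1.3, 0.1, 1.8, 0, 0, 0, 0, 1.2, 0.1, 1.9, 0, 0, 0, 0]
[1.1, 0.1, 1.9, 0, 0, 0, 0, 1.0, 0.2, 2.0, 0, 0, 0, 0, 0.9, 0.0, 2.0, 0, 0, 0, 0, 0.8, 0.1, 2.0, 0, 0, 0, 0, 0.7, 0.1, 2.1, 0, 0, 0, 0, 0.6, 0.1, 2.1, 0, 0, 0, 0, 0.5, 0.0, 2.2, 0, 0, 0, 0, 0.4, 0.1, 2.2, 0, 0, 0, 0]
[0.3, 0.0, 2.1, 0, 0, 0, 0, 0.2, 0.0, 2.3, 0, 0, 0, 0, 0.1, 0.0, 2.2, 0, 0, 0, 0, -0.1, 0.0, 2.2, 0, 0, 0, 0, -0.1, 0.0, 2.2, 0, 0, 0, 0, -0.3, 0.0, 2.2, 0, 0, 0, 0, -0.3, -0.1, 2.1, 0, 0, 0, 0, -0.5, 0.0, 2.2, 0, 0, 0, 0]
[-0.5, -0.1, 2.1, 0, 0, 0, 0, -0.7, 0.0, 2.1, 0, 0, 0, 0, -0.8, -0.1, 2.1, 0, 0, 0, 0, -0.8, -0.1, 2.0, 0, 0, 0, 0, -1.0, -0.1, 2.0, 0, 0, 0, 0, -1.1, -0.1, 2.0, 0, 0, 0, 0, -1.1, -0.1, 1.8, 0, 0, 0, 0, -1.3, -0.2, 1.9, 0, 0, 
[... 1852 characters left out ...]
0, 1.3, 0.2, -1.9, 0, 0, 0, 0]
[1.3, 0.1, -1.7, 0, 0, 0, 0, 1.4, 0.2, -1.7, 0, 0, 0, 0, 1.5, 0.1, -1.6, 0, 0, 0, 0, 1.6, 0.2, -1.5, 0, 0, 0, 0, 1.7, 0.1, -1.5, 0, 0, 0, 0, 1.7, 0.2, -1.4, 0, 0, 0, 0, 1.8, 0.2, -1.3, 0, 0, 0, 0, 1.8, 0.2, -1.2, 0, 0, 0, 0]
[1.9, 0.2, -1.1, 0, 0, 0, 0, 2.0, 0.2, -1.0, 0, 0, 0, 0, 2.0, 0.2, -0.9, 0, 0, 0, 0, 2.0, 0.2, -0.8, 0, 0, 0, 0, 2.1, 0.2, -0.7, 0, 0, 0, 0, 2.1, 0.2, -0.6, 0, 0, 0, 0, 2.1, 0.3, -0.5, 0, 0, 0, 0, 2.2, 0.2, -0.4, 0, 0, 0, 0]
[2.2, 0.2, -0.3, 0, 0, 0, 0, 2.2, 0.2, -0.2, 0, 0, 0, 0, 2.2, 0.3, -0.1, 0, 0, 0, 0, 2.2, 0.2, 0.0, 0, 0, 0, 0, 2.1, 0.2, 0.2, 0, 0, 0, 0, 2.2, 0.2, 0.2, 0, 0, 0, 0, 2.2, 0.3, 0.4, 0, 0, 0, 0, 2.1, 0.2, 0.4, 0, 0, 0, 0]
```

Emit:
send_rows --rows '[2.2,0.2,0.6,0,0,0,0,2.1,0.2,0.7,0,0,0,0,2.0,0.2,0.8,0,0,0,0,2.0,0.2,0.8,0,0,0,0,2.0,0.2,1.0,0,0,0,0,1.9,0.2,1.1,0,0,0,0,1.9,0.2,1.1,0,0,0,0,1.8,0.2,1.3,0,0,0,0]'

```text
time: 5.75
tool_pos: [0.6133, -0.0901, 0.091]
ee_rot: [-3.14, 0.015, 0.102]
wrist_force: [-10.3, -2.5, -3.5]
width: 0.0194
```

Emit:
send_rows --rows '[1.8,0.2,1.3,0,0,0,0,1.6,0.2,1.5,0,0,0,0,1.6,0.1,1.5,0,0,0,0,1.6,0.2,1.6,0,0,0,0,1.4,0.1,1.6,0,0,0,0,1.4,0.2,1.7,0,0,0,0,1.3,0.1,1.8,0,0,0,0,1.2,0.1,1.9,0,0,0,0]'

```text
time: 6.75
tool_pos: [0.6306, -0.0882, 0.1055]
ee_rot: [-3.14, 0.002, 0.103]
wrist_force: [-0.1, -1.5, -11.3]
width: 0.0196
```

Emit:
send_rows --rows '[1.1,0.1,1.9,0,0,0,0,1.0,0.2,2.0,0,0,0,0,0.9,0.0,2.0,0,0,0,0,0.8,0.1,2.0,0,0,0,0,0.7,0.1,2.1,0,0,0,0,0.6,0.1,2.1,0,0,0,0,0.5,0.0,2.2,0,0,0,0,0.4,0.1,2.2,0,0,0,0]'

```text
time: 7.75
tool_pos: [0.6388, -0.0874, 0.1262]
ee_rot: [3.141, -0.005, 0.103]
wrist_force: [5.2, 1.5, -8.0]
width: 0.0195
```

Emit:
send_rows --rows '[0.3,0.0,2.1,0,0,0,0,0.2,0.0,2.3,0,0,0,0,0.1,0.0,2.2,0,0,0,0,-0.1,0.0,2.2,0,0,0,0,-0.1,0.0,2.2,0,0,0,0,-0.3,0.0,2.2,0,0,0,0,-0.3,-0.1,2.1,0,0,0,0,-0.5,0.0,2.2,0,0,0,0]'

```text
time: 8.75
tool_pos: [0.6375, -0.0876, 0.1437]
ee_rot: [3.141, -0.004, 0.103]
wrist_force: [5.0, 1.0, -4.2]
width: 0.0192
```

Emit:
send_rows --rows '[-0.5,-0.1,2.1,0,0,0,0,-0.7,0.0,2.1,0,0,0,0,-0.8,-0.1,2.1,0,0,0,0,-0.8,-0.1,2.0,0,0,0,0,-1.0,-0.1,2.0,0,0,0,0,-1.1,-0.1,2.0,0,0,0,0,-1.1,-0.1,1.8,0,0,0,0,-1.3,-0.2,1.9,0,0,0,0]'

```text
time: 9.75
tool_pos: [0.6297, -0.0884, 0.1593]
ee_rot: [3.141, -0.003, 0.103]
wrist_force: [5.1, 2.2, -1.3]
width: 0.0189
```

Emit:
send_rows --rows '[-1.3,-0.1,1.7,0,0,0,0,-1.4,-0.2,1.7,0,0,0,0,-1.5,-0.1,1.6,0,0,0,0,-1.6,-0.2,1.5,0,0,0,0,-1.7,-0.1,1.5,0,0,0,0,-1.7,-0.2,1.4,0,0,0,0,-1.8,-0.2,1.3,0,0,0,0,-1.8,-0.2,1.2,0,0,0,0]'

```text
time: 10.75
tool_pos: [0.6165, -0.0898, 0.1707]
ee_rot: [3.141, -0.002, 0.103]
wrist_force: [3.7, 3.2, 2.4]
width: 0.0192
```

Emit:
send_rows --rows '[-1.9,-0.2,1.1,0,0,0,0,-2.0,-0.2,1.0,0,0,0,0,-2.0,-0.2,0.9,0,0,0,0,-2.0,-0.2,0.8,0,0,0,0,-2.1,-0.2,0.7,0,0,0,0,-2.1,-0.2,0.6,0,0,0,0,-2.1,-0.3,0.5,0,0,0,0,-2.2,-0.2,0.4,0,0,0,0]'

```text
time: 11.75
tool_pos: [0.5993, -0.0917, 0.1763]
ee_rot: [3.141, 0.001, 0.103]
wrist_force: [1.1, 1.9, 6.8]
width: 0.0191
```

Emit:
send_rows --rows '[-2.2,-0.2,0.3,0,0,0,0,-2.2,-0.2,0.2,0,0,0,0,-2.2,-0.3,0.1,0,0,0,0,-2.2,-0.2,0.0,0,0,0,0,-2.1,-0.2,-0.2,0,0,0,0,-2.2,-0.2,-0.2,0,0,0,0,-2.2,-0.3,-0.4,0,0,0,0,-2.1,-0.2,-0.4,0,0,0,0]'

```text
time: 12.75
tool_pos: [0.5821, -0.0936, 0.1748]
ee_rot: [3.142, 0.001, 0.103]
wrist_force: [1.7, 2.1, 4.9]
width: 0.019
```

Emit:
send_rows --rows '[-2.2,-0.2,-0.6,0,0,0,0,-2.1,-0.2,-0.7,0,0,0,0,-2.0,-0.2,-0.8,0,0,0,0,-2.0,-0.2,-0.8,0,0,0,0,-2.0,-0.2,-1.0,0,0,0,0,-1.9,-0.2,-1.1,0,0,0,0,-1.9,-0.2,-1.1,0,0,0,0,-1.8,-0.2,-1.3,0,0,0,0]'

```text
time: 13.75
tool_pos: [0.5669, -0.0952, 0.1672]
ee_rot: [3.141, -0.001, 0.103]
wrist_force: [4.5, -0.4, -0.7]
width: 0.0191
```

Emit:
send_rows --rows '[-1.8,-0.2,-1.3,0,0,0,0,-1.6,-0.2,-1.5,0,0,0,0,-1.6,-0.1,-1.5,0,0,0,0,-1.6,-0.2,-1.6,0,0,0,0,-1.4,-0.1,-1.6,0,0,0,0,-1.4,-0.2,-1.7,0,0,0,0,-1.3,-0.1,-1.8,0,0,0,0,-1.2,-0.1,-1.9,0,0,0,0]'

```text
time: 14.75
tool_pos: [0.5565, -0.0963, 0.1556]
ee_rot: [3.141, -0.005, 0.103]
wrist_force: [6.8, 0.1, -0.4]
width: 0.0191
```

Emit:
send_rows --rows '[-1.1,-0.1,-1.9,0,0,0,0,-1.0,-0.2,-2.0,0,0,0,0,-0.9,0.0,-2.0,0,0,0,0,-0.8,-0.1,-2.0,0,0,0,0,-0.7,-0.1,-2.1,0,0,0,0,-0.6,-0.1,-2.1,0,0,0,0,-0.5,0.0,-2.2,0,0,0,0,-0.4,-0.1,-2.2,0,0,0,0]'

```text
time: 15.75
tool_pos: [0.5506, -0.0969, 0.1406]
ee_rot: [3.14, -0.006, 0.103]
wrist_force: [4.7, 1.7, 5.1]
width: 0.0196
```

Emit:
send_rows --rows '[-0.3,0.0,-2.1,0,0,0,0,-0.2,0.0,-2.3,0,0,0,0,-0.1,0.0,-2.2,0,0,0,0,0.1,0.0,-2.2,0,0,0,0,0.1,0.0,-2.2,0,0,0,0,0.3,0.0,-2.2,0,0,0,0,0.3,0.1,-2.1,0,0,0,0,0.5,0.0,-2.2,0,0,0,0]'

```text
time: 16.75
tool_pos: [0.5504, -0.097, 0.1237]
ee_rot: [3.14, -0.004, 0.103]
wrist_force: [1.4, 1.2, 7.9]
width: 0.0193
```

```bash
python3 - <<'E'
from h import *
o=get_obs();print(o)
s=snapshot("wrist"); cv2.imwrite("pics/w4.png",s["color"][:,:,::-1])
s=snapshot("top"); crop(s["color"],250,100,490,280,3,"pics/t4.png")
E
```

```text
{'time': 16.75, 'joint_positions': array([-2.76052519e-01,  1.33690474e-01,  1.48249754e+00,  1.40477032e-04,
        1.52136841e+00, -3.78868657e-01]), 'qvel': array([ 0.00064834,  0.01868222,  0.01249943,  0.00036396, -0.03178705,
        0.0007992 ]), 'joint_torque': array([-7.49355834e-01, -3.07539153e+01, -2.49704862e+01, -4.31607943e-01,
        4.28651534e-01,  7.57948263e-03]), 'tool_pos': array([ 0.5503697 , -0.09703323,  0.12368606]), 'ee_rot': array([ 3.14023015, -0.0038019 ,  0.10281207]), 'wrist_force': array([1.39378118, 1.19531712, 7.93723764]), 'wrist_torque': array([ 0.16185563, -0.35933735,  0.00538253]), 'width': 0.01931509476413548}
```

View pics/w4.png

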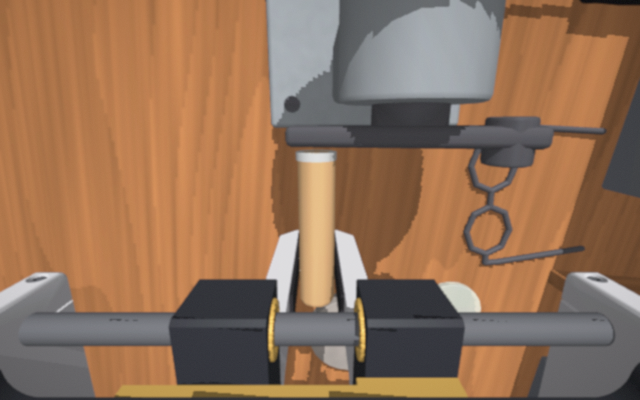

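```bash
cat > fit.py <<'E'
import numpy as np
from scipy.optimize import least_squares
D=np.array([l.split() for l in open('data.txt') if l.strip()],float) # dir x y z fx fy fz
yaw=.1027; ex=np.array([np.cos(yaw),np.sin(yaw)])
A0=np.array([.5920,-.0910])
px=(D[:,1:3]-A0)@ex*1e3; pz=(D[:,3]-.131)*1e3
fx=D[:,4:6]@ex; fz=D[:,6]; d=D[:,0]
g=least_squares(lambda p:np.hypot(px-p[0],pz-p[1])-p[2],[0,0,45]).x
print("circle",g, "resid",(np.hypot(px-g[0],pz-g[1])-g[2]).round(1))
q=np.unwrap(np.arctan2(px-g[0],pz-g[1]))
# driving force on handle = -F ; generalized torque along +q: tangent (cos q,-sin q)
ft=-(fx*np.cos(q)-fz*np.sin(q)); fr=-(fx*np.sin(q)+fz*np.cos(q))
print(np.c_[np.degrees(q),d,ft,fr].round(1))
# ft = d*Fr + S sin(q)+C cos(q)  [= A sin(q+phi)], heavy angle from down = q+phi
for fric in (None,6.7):
  for bias in (0,1):
    # optional constant force bias bx,bz
    cols=[np.sin(q),np.cos(q)]; y=ft.copy()
    if fric is None: cols.append(d)
    else: y=y-fric*d
    if bias: cols.append(np.ones_like(q)) if len(set(d))>1 or fric else None
    M=np.stack(cols,1); c,res,_,_=np.linalg.lstsq(M,y,rcond=None)
    A=np.hypot(c[0],c[1]); phi=np.arctan2(c[1],c[0])
    print("fric",fric,"bias",bias,"c",c.round(2),"A",A.round(2),"q_down",np.degrees(-phi).round(1),"rms",np.std(y-M@c).round(2))
E
cat > data.txt <<'E'
-1 .6133 -.0901 .091 -10.3 -2.5 -3.5
-1 .6306 -.0882 .1055 -.1 -1.5 -11.3
-1 .6388 -.0874 .1262 5.2 1.5 -8
-1 .6375 -.0876 .1437 5 1 -4.2
-1 .6297 -.0884 .1593 5.1 2.2 -1.3
-1 .6165 -.0898 .1707 3.7 3.2 2.4
-1 .5993 -.0917 .1763 1.1 1.9 6.8
-1 .5821 -.0936 .1748 1.7 2.1 4.9
-1 .5669 -.0952 .1672 4.5 -.4 -.7
-1 .5565 -.0963 .1556 6.8 .1 -.4
-1 .5506 -.0969 .1406 4.7 1.7 5.1
-1 .5504 -.097 .1237 1.4 1.2 7.9
E
python3 fit.py
```

```text
circle [ 2.24950215  0.68597018 44.9424977 ] resid [-0.  -0.1  0.1  0.1  0.  -0.  -0.1 -0.1  0.1  0.  -0.   0. ]
[[ 154.9   -1.   -11.     1.3]
 [ 125.7   -1.    -9.3   -6.4]
 [  97.    -1.    -7.3   -6.3]
 [  74.5   -1.    -5.4   -3.8]
 [  52.1   -1.    -4.3   -3.4]
 [  29.7   -1.    -2.3   -4.1]
 [   6.3   -1.    -0.5   -6.9]
 [ -16.    -1.    -3.2   -4.2]
 [ -37.9   -1.    -3.1    3.3]
 [ -57.9   -1.    -3.3    6. ]
 [ -78.6   -1.    -6.     3.7]
 [-100.2   -1.    -7.5    2.9]]
fric None bias 0 c [-0.03  4.82  6.64] A 4.82 q_down -90.3 rms 0.6
fric None bias 1 c [-0.03  4.82  6.64] A 4.82 q_down -90.3 rms 0.6
fric 6.7 bias 0 c [-0.01  4.87] A 4.87 q_down -90.2 rms 0.6
fric 6.7 bias 1 c [-0.03  4.82  0.06] A 4.82 q_down -90.3 rms 0.6
```

Emit:
send_rows --rows '[1.5,0.2,-1.8,0,0,0,0,1.7,0.1,-1.8,0,0,0,0,0.8,0.1,-2.1,0,0,0,0,0.8,0.1,-2.0,0,0,0,0,1.0,0.1,-2.0,0,0,0,0,1.1,0.1,-2.0,0,0,0,0,1.1,0.1,-1.8,0,0,0,0,1.3,0.2,-1.9,0,0,0,0]'

```text
time: 17.85
tool_pos: [0.5568, -0.0963, 0.1072]
ee_rot: [3.141, 0.004, 0.103]
wrist_force: [-4.2, -0.1, 8.8]
width: 0.0191
```

Emit:
send_rows --rows '[1.3,0.1,-1.7,0,0,0,0,1.4,0.2,-1.7,0,0,0,0,1.5,0.1,-1.6,0,0,0,0,1.6,0.2,-1.5,0,0,0,0,1.7,0.1,-1.5,0,0,0,0,1.7,0.2,-1.4,0,0,0,0,1.8,0.2,-1.3,0,0,0,0,1.8,0.2,-1.2,0,0,0,0]'

```text
time: 18.85
tool_pos: [0.5684, -0.095, 0.0949]
ee_rot: [3.141, 0.007, 0.103]
wrist_force: [-7.5, -0.6, 8.6]
width: 0.0189
```

Emit:
send_rows --rows '[1.9,0.2,-1.1,0,0,0,0,2.0,0.2,-1.0,0,0,0,0,2.0,0.2,-0.9,0,0,0,0,2.0,0.2,-0.8,0,0,0,0,2.1,0.2,-0.7,0,0,0,0,2.1,0.2,-0.6,0,0,0,0,2.1,0.3,-0.5,0,0,0,0,2.2,0.2,-0.4,0,0,0,0]'

```text
time: 19.85
tool_pos: [0.5829, -0.0934, 0.088]
ee_rot: [-3.141, 0.011, 0.102]
wrist_force: [-9.5, -1.7, 7.8]
width: 0.0187
```

```bash
python3 rows.py -171 -36 6; python3 rows.py -36 -100 3
```

```text
[-2.2, -0.2, 0.4, 0, 0, 0, 0, -2.1, -0.3, 0.5, 0, 0, 0, 0, -2.1, -0.2, 0.6, 0, 0, 0, 0, -2.1, -0.2, 0.7, 0, 0, 0, 0, -2.0, -0.2, 0.8, 0, 0, 0, 0, -2.0, -0.2, 0.9, 0, 0, 0, 0, -2.0, -0.2, 1.0, 0, 0, 0, 0, -1.9, -0.2, 1.1, 0, 0, 0, 0]
[-1.8, -0.2, 1.2, 0, 0, 0, 0, -1.8, -0.2, 1.3, 0, 0, 0, 0, -1.7, -0.2, 1.4, 0, 0, 0, 0, -1.7, -0.1, 1.5, 0, 0, 0, 0, -1.6, -0.2, 1.5, 0, 0, 0, 0, -1.5, -0.1, 1.6, 0, 0, 0, 0, -1.4, -0.2, 1.7, 0, 0, 0, 0, -1.3, -0.1, 1.7, 0, 0, 0, 0]
[-1.3, -0.2, 1.9, 0, 0, 0, 0, -1.1, -0.1, 1.8, 0, 0, 0, 0, -1.1, -0.1, 2.0, 0, 0, 0, 0, -1.0, -0.1, 2.0, 0, 0, 0, 0, -0.8, -0.1, 2.0, 0, 0, 0, 0, -0.8, -0.1, 2.1, 0, 0, 0, 0, -0.7, 0.0, 2.1, 0, 0, 0, 0, -0.5, -0.1, 2.1, 0, 0, 0, 0]
[-0.5, 0.0, 2.2, 0, 0, 0, 0, -0.3, -0.1, 2.1, 0, 0, 0, 0, -0.3, 0.0, 2.2, 0, 0, 0, 0, -0.1, 0.0, 2.2, 0, 0, 0, 0, -0.1, 0.0, 2.2, 0, 0, 0, 0, 0.1, 0.0, 2.2, 0, 0, 0, 0, 0.2, 0.0, 2.3, 0, 0, 0, 0, 0.3, 0.0, 2.1, 0, 0, 0, 0]
[0.4, 0.1, 2.2, 0, 0, 0, 0, 0.5, 0.0, 2.2, 0, 0, 0, 0, 0.6, 0.1, 2.1, 0, 0, 0, 0, 0.7, 0.1, 2.1, 0, 0, 0, 0, 0.8, 0.1, 2.0, 0, 0, 0, 0, 0.9, 0.0, 2.0, 0, 0, 0, 0, 1.0, 0.2, 2.0, 0
[... 264 characters left out ...]
.2, -1.3, 0, 0, 0, 0, -1.6, -0.1, -1.3, 0, 0, 0, 0, -1.5, -0.2, -1.4, 0, 0, 0, 0, -1.5, -0.2, -1.5, 0, 0, 0, 0, -1.4, -0.1, -1.6, 0, 0, 0, 0, -1.3, -0.1, -1.6, 0, 0, 0, 0, -1.2, -0.2, -1.7, 0, 0, 0, 0, -1.2, -0.1, -1.7, 0, 0, 0, 0]
[-1.1, -0.1, -1.8, 0, 0, 0, 0, -1.0, -0.1, -1.8, 0, 0, 0, 0, -0.9, -0.1, -1.9, 0, 0, 0, 0, -0.8, -0.1, -1.9, 0, 0, 0, 0, -0.7, -0.1, -2.0, 0, 0, 0, 0, -0.7, 0.0, -2.0, 0, 0, 0, 0, -0.5, -0.1, -2.0, 0, 0, 0, 0, -0.5, 0.0, -2.1, 0, 0, 0, 0]
[-0.4, -0.1, -2.0, 0, 0, 0, 0, -0.2, 0.0, -2.1, 0, 0, 0, 0, -0.2, 0.0, -2.1, 0, 0, 0, 0, -0.1, 0.0, -2.1, 0, 0, 0, 0, 0.1, 0.0, -2.1, 0, 0, 0, 0, 0.1, 0.0, -2.1, 0, 0, 0, 0, 0.2, 0.0, -2.0, 0, 0, 0, 0, 0.3, 0.1, -2.1, 0, 0, 0, 0]
```

Emit:
send_rows --rows '[-2.2,-0.2,0.4,0,0,0,0,-2.1,-0.3,0.5,0,0,0,0,-2.1,-0.2,0.6,0,0,0,0,-2.1,-0.2,0.7,0,0,0,0,-2.0,-0.2,0.8,0,0,0,0,-2.0,-0.2,0.9,0,0,0,0,-2.0,-0.2,1.0,0,0,0,0,-1.9,-0.2,1.1,0,0,0,0]'

```text
time: 20.85
tool_pos: [0.5711, -0.0947, 0.0933]
ee_rot: [3.141, 0.001, 0.103]
wrist_force: [1.2, -2.1, -3.5]
width: 0.0189
```

Emit:
send_rows --rows '[-1.8,-0.2,1.2,0,0,0,0,-1.8,-0.2,1.3,0,0,0,0,-1.7,-0.2,1.4,0,0,0,0,-1.7,-0.1,1.5,0,0,0,0,-1.6,-0.2,1.5,0,0,0,0,-1.5,-0.1,1.6,0,0,0,0,-1.4,-0.2,1.7,0,0,0,0,-1.3,-0.1,1.7,0,0,0,0]'

```text
time: 21.85
tool_pos: [0.5582, -0.096, 0.1052]
ee_rot: [3.141, 0.001, 0.103]
wrist_force: [-0.9, -3.4, -4.3]
width: 0.0194
```

Emit:
send_rows --rows '[-1.3,-0.2,1.9,0,0,0,0,-1.1,-0.1,1.8,0,0,0,0,-1.1,-0.1,2.0,0,0,0,0,-1.0,-0.1,2.0,0,0,0,0,-0.8,-0.1,2.0,0,0,0,0,-0.8,-0.1,2.1,0,0,0,0,-0.7,0.0,2.1,0,0,0,0,-0.5,-0.1,2.1,0,0,0,0]'

```text
time: 22.85
tool_pos: [0.5509, -0.0968, 0.1213]
ee_rot: [3.141, 0.001, 0.103]
wrist_force: [-1.5, -4.7, -6.9]
width: 0.0189
```

Emit:
send_rows --rows '[-0.5,0.0,2.2,0,0,0,0,-0.3,-0.1,2.1,0,0,0,0,-0.3,0.0,2.2,0,0,0,0,-0.1,0.0,2.2,0,0,0,0,-0.1,0.0,2.2,0,0,0,0,0.1,0.0,2.2,0,0,0,0,0.2,0.0,2.3,0,0,0,0,0.3,0.0,2.1,0,0,0,0]'

```text
time: 23.85
tool_pos: [0.5502, -0.0969, 0.1385]
ee_rot: [3.142, 0.001, 0.102]
wrist_force: [-3.4, -4.9, -7.1]
width: 0.0193
```

Emit:
send_rows --rows '[0.4,0.1,2.2,0,0,0,0,0.5,0.0,2.2,0,0,0,0,0.6,0.1,2.1,0,0,0,0,0.7,0.1,2.1,0,0,0,0,0.8,0.1,2.0,0,0,0,0,0.9,0.0,2.0,0,0,0,0,1.0,0.2,2.0,0,0,0,0,1.1,0.1,1.9,0,0,0,0]'

```text
time: 24.85
tool_pos: [0.5556, -0.0963, 0.1543]
ee_rot: [-3.141, 0.003, 0.102]
wrist_force: [-3.1, -4.8, -8.9]
width: 0.019
```

Emit:
send_rows --rows '[1.2,0.1,1.9,0,0,0,0,1.3,0.1,1.8,0,0,0,0,1.4,0.2,1.7,0,0,0,0,1.4,0.1,1.6,0,0,0,0,1.6,0.2,1.6,0,0,0,0,1.6,0.1,1.5,0,0,0,0,1.6,0.2,1.5,0,0,0,0,1.8,0.2,1.3,0,0,0,0]'

```text
time: 25.85
tool_pos: [0.5659, -0.0952, 0.1665]
ee_rot: [-3.141, 0.008, 0.102]
wrist_force: [-5.7, -6.0, -7.5]
width: 0.0192
```

```bash
cat >> data.txt <<'E'
-1 .5568 -.0963 .1072 -4.2 -.1 8.8
-1 .5684 -.095 .0949 -7.5 -.6 8.6
-1 .5829 -.0934 .088 -9.5 -1.7 7.8
1 .5711 -.0947 .0933 1.2 -2.1 -3.5
1 .5582 -.096 .1052 -.9 -3.4 -4.3
1 .5509 -.0968 .1213 -1.5 -4.7 -6.9
1 .5502 -.0969 .1385 -3.4 -4.9 -7.1
1 .5556 -.0963 .1543 -3.1 -4.8 -8.9
1 .5659 -.0952 .1665 -5.7 -6 -7.5
E
python3 fit.py
```

```text
circle [ 2.22282793  0.64894732 44.98002863] resid [-0.1 -0.1  0.1  0.   0.1 -0.  -0.1 -0.1  0.   0.  -0.1 -0.1  0.   0.1
  0.2 -0.1 -0.  -0.1 -0.   0.1  0.1]
[[ 154.9   -1.   -11.     1.3]
 [ 125.6   -1.    -9.3   -6.4]
 [  97.    -1.    -7.3   -6.3]
 [  74.5   -1.    -5.4   -3.8]
 [  52.1   -1.    -4.3   -3.4]
 [  29.7   -1.    -2.3   -4.1]
 [   6.3   -1.    -0.5   -6.9]
 [ -16.    -1.    -3.2   -4.2]
 [ -37.8   -1.    -3.1    3.3]
 [ -57.8   -1.    -3.3    5.9]
 [ -78.5   -1.    -6.     3.7]
 [-100.2   -1.    -7.5    2.9]
 [-122.9   -1.    -9.7    1.3]
 [-144.6   -1.   -11.1    2.7]
 [-165.2   -1.   -11.3    5.1]
 [-148.6    1.     2.7   -2.5]
 [-126.     1.     2.7   -3.5]
 [-103.3    1.     6.3   -3.5]
 [ -81.2    1.     7.6   -2.8]
 [ -59.8    1.     9.5    1.4]
 [ -39.4    1.     9.6    1.8]]
fric None bias 0 c [0.05 4.9  6.69] A 4.91 q_down -89.4 rms 0.58
fric None bias 1 c [ 0.01  4.91  6.66 -0.05] A 4.91 q_down -89.8 rms 0.58
fric 6.7 bias 0 c [0.05 4.91] A 4.91 q_down -89.4 rms 0.58
fric 6.7 bias 1 c [ 0.04  4.91 -0.03] A 4.91 q_down -89.5 rms 0.58
```

```bash
python3 rows.py -36 -93 3
```

```text
[-1.5, -0.2, -1.1, 0, 0, 0, 0, -1.4, -0.1, -1.2, 0, 0, 0, 0, -1.4, -0.2, -1.3, 0, 0, 0, 0, -1.3, -0.1, -1.3, 0, 0, 0, 0, -1.3, -0.1, -1.3, 0, 0, 0, 0, -1.2, -0.1, -1.4, 0, 0, 0, 0, -1.2, -0.2, -1.5, 0, 0, 0, 0, -1.1, -0.1, -1.5, 0, 0, 0, 0]
[-1.0, -0.1, -1.5, 0, 0, 0, 0, -1.0, -0.1, -1.6, 0, 0, 0, 0, -0.9, -0.1, -1.7, 0, 0, 0, 0, -0.8, -0.1, -1.6, 0, 0, 0, 0, -0.8, 0.0, -1.7, 0, 0, 0, 0, -0.7, -0.1, -1.8, 0, 0, 0, 0, -0.6, -0.1, -1.7, 0, 0, 0, 0, -0.5, 0.0, -1.8, 0, 0, 0, 0]
[-0.5, -0.1, -1.8, 0, 0, 0, 0, -0.4, 0.0, -1.8, 0, 0, 0, 0, -0.3, -0.1, -1.9, 0, 0, 0, 0, -0.3, 0.0, -1.8, 0, 0, 0, 0, -0.1, 0.0, -1.9, 0, 0, 0, 0, -0.1, 0.0, -1.8, 0, 0, 0, 0, -0.1, 0.0, -1.9, 0, 0, 0, 0, 0.1, 0.0, -1.9, 0, 0, 0, 0]
```

Emit:
send_rows --rows '[-1.5,-0.2,-1.1,0,0,0,0,-1.4,-0.1,-1.2,0,0,0,0,-1.4,-0.2,-1.3,0,0,0,0,-1.3,-0.1,-1.3,0,0,0,0,-1.3,-0.1,-1.3,0,0,0,0,-1.2,-0.1,-1.4,0,0,0,0,-1.2,-0.2,-1.5,0,0,0,0,-1.1,-0.1,-1.5,0,0,0,0]'

```text
time: 26.85
tool_pos: [0.5581, -0.0961, 0.158]
ee_rot: [3.141, -0.0, 0.103]
wrist_force: [2.0, -3.5, 2.5]
width: 0.019
```

Emit:
send_rows --rows '[-1.0,-0.1,-1.5,0,0,0,0,-1.0,-0.1,-1.6,0,0,0,0,-0.9,-0.1,-1.7,0,0,0,0,-0.8,-0.1,-1.6,0,0,0,0,-0.8,0,-1.7,0,0,0,0,-0.7,-0.1,-1.8,0,0,0,0,-0.6,-0.1,-1.7,0,0,0,0,-0.5,0,-1.8,0,0,0,0]'

```text
time: 27.85
tool_pos: [0.5515, -0.0968, 0.1445]
ee_rot: [3.141, 0.001, 0.103]
wrist_force: [-0.1, -4.3, 5.6]
width: 0.0194
```

Emit:
send_rows --rows '[-0.5,-0.1,-1.8,0,0,0,0,-0.4,0,-1.8,0,0,0,0,-0.3,-0.1,-1.9,0,0,0,0,-0.3,0,-1.8,0,0,0,0,-0.1,0,-1.9,0,0,0,0,-0.1,0,-1.8,0,0,0,0,0,0,0,0,0,0,0,0,0,0,0,0,0,0]'

```text
time: 28.85
tool_pos: [0.5497, -0.097, 0.1334]
ee_rot: [3.141, 0.001, 0.103]
wrist_force: [-0.7, -4.5, 5.6]
width: 0.0195
```

```bash
cat > now.py <<'E'
from h import *
o=get_obs(); ex=np.array([np.cos(.1027),np.sin(.1027)])
px=(o["tool_pos"][:2]-[.592,-.091])@ex*1e3-2.2; pz=(o["tool_pos"][2]-.131)*1e3-.65
print(o["time"],"q",np.degrees(np.arctan2(px,pz)),"r",np.hypot(px,pz),"F",o["wrist_force"],"w",o["width"],abs(o["qvel"]).max())
E
python3 now.py
```

```text
28.85 q -87.74747794209145 r 44.959003915362516 F [-0.67893723 -4.52261435  5.56802527] w 0.019456138057467164 0.002281138618362832
```

Emit:
send_rows --rows '[0,0,-0.7,0,0,0,0,0,0,-0.8,0,0,0,0,0,0,0,0,0,0,0,0,0,0,0,0,0,0,0,0,0.8,0,0,0,0,0,0,0.8,0,0,0,0,0,0,0,0,0,0,0,0,0,0,0,0,0,0]'

```text
time: 29.85
tool_pos: [0.5496, -0.0969, 0.1322]
ee_rot: [-3.142, 0.002, 0.102]
wrist_force: [1.0, -4.9, 0.3]
width: 0.0188
```

```bash
python3 now.py
```

```text
29.85 q -89.25616483524873 r 44.99227025321634 F [ 1.02426533 -4.87210718  0.2643839 ] w 0.018762801399862822 0.0022909546871936405
```

```bash
python3 - <<'E'
from h import *
s=snapshot("wrist"); cv2.imwrite("pics/w5.png",s["color"][:,:,::-1])
s=snapshot("top"); cv2.imwrite("pics/t5.png",s["color"][:,:,::-1])
E
python3 now.py
```

```text
29.95 q -89.24445035651968 r 44.993337068249716 F [ 1.33024422 -5.42041719  0.79985661] w 0.019045891112563464 0.003220111275426451
```

View pics/w5.png

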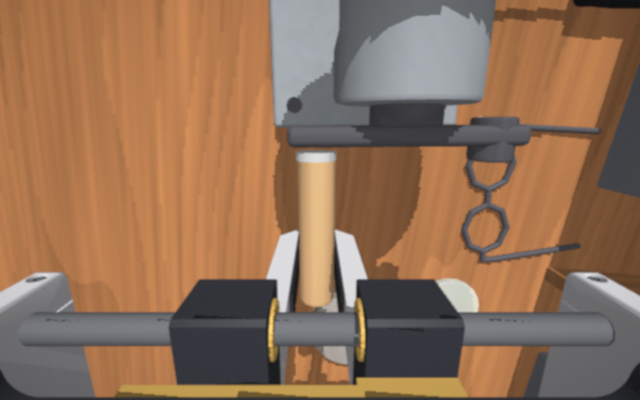

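View pics/t5.png

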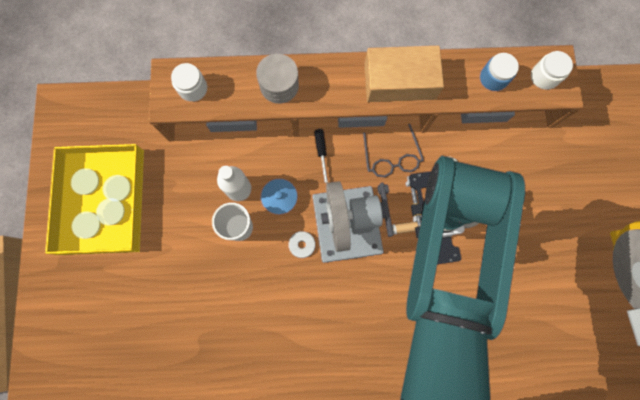

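The wrist view shows the handle still between the pads at about (317, 230), with the crank arm level and the bob at (497, 138). In the top view, the bystanders it shows are at the same pixels as at the start. The wheel is at rest, so I'm handing the job in.

```bash
python3 -c "
from bench import *
print(close_job())"; python3 now.py
```

```text
the job is handed in; nothing more can be done
None
the job is handed in; nothing more can be done
```

The heavy side should now be straight down, to within about 2–3°, with the gripper still holding the handle. I handed the job in at about 30 s of the 64 s allowed.

- **Turn:** I gripped the handle from above near the bottom of its circle and turned the wheel about 325° away from its start, then back through about 125°. I read the handle force along the way in both directions.
- **Heavy side:** the force fit gave friction of 6.7 N at the handle, matching the stated value. The heavy-side pull peaked at 4.9 N, and the heavy side is down with the handle at −89.5°. The readings scattered about 0.6 N around the fit, which is where the 2–3° comes from. The measured path was a clean circle of 45.0 mm radius.
- **Last checks:** the wheel stood at −89.2° and at rest. There was almost no push left around the turn, only about 5 N along the handle's own axis. The finger opening was 19 mm on the 20 mm handle. The top view showed the bottle, beaker, bowl, driver, frame and flange where they began. The arm hid the spare disc there and part of the lens. The wrist view showed the lens and only the edge of the disc, so I did not measure either one's position.
- **Disagreement:** the cameras differed by about 3–5 mm on where the spindle stands. I took the axle position from the measured circle instead, which put it 2.2 mm along the spindle's +x and 0.65 mm higher than my first estimate.

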